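Hook out the grill's ash tray

TASK

The grill is hot: take the wooden-handled hook out of the skewer block, catch its toe in the slot of the ash tray's tongue and draw the tray out all the way, until it comes up firm against its stop (hold a pull of about 12 N there for a moment). Then unhook and put the hook back upright in its slot in the block, leaving the tray out. Be gentle: never press or pull on the tray with more than about 20 N. Touch the grill and tray with nothing but the hook, and leave the shaker, cup and bucket where they stand.

Things in the scene. Friction and masses are not known exactly. Their poses are not given: they have to be found in the camera images.
- hook: Tray hook, 110 g: dark wooden handle 40 (x) x 22 (y) x 70 mm tall (grip it across the 22 mm); from the middle of its underside a 7 mm steel rod goes straight down and bends into a toe along the hook's -x. Origin: centre of the handle's underside; rod axis at x=y=0; lowest point z=-55 mm. Starts standing in the block's slot, handle resting on the block's top.
- hook_toe (a point): Tip of the hook's toe, at x=-11.5, y=0, z=-51.5 mm of the hook (axes as the hook). The toe is 7 mm thick (z=-55 to -48 mm) and 7 mm wide; from toe tip to the rod's back (x=+3.5 mm) is 15 mm.
- block: Fixed wooden skewer block 100 x 100 x 65 mm with small dark skewer holes and a slot for the hook. Origin: centre of its underside. The hook's place: hook origin at x=0, y=0, z=65 mm of the block, with the block's axes (within a few degrees).
- block_slot (a point): Centre of the mouth of the block's slot, at x=-4, y=0, z=65 mm of the block, with its axes. The slot is 24 mm (x) x 16 mm (y) and 60 mm deep.
- grill: Fixed tabletop charcoal grill, 240 mm deep (x) x 360 mm wide (y): black base up to 86 mm high, red fire pan up to 130 mm high set 65 mm back from the front, shiny ash tray in the base with a level black tongue in front. Origin: centre of its underside; its front faces its -x (roughly to the robot).
- slot_home (a point): Fixed point on the grill (its axes; 150 mm ahead, -x, of its origin, 60 mm up): where the slot's centre, at the tongue's top, is with the tray shut and centred. Actual slot: this, moved by the joint value along the grill's -x, and up to 9 mm to either side (grill's y), as the tray stands anywhere in its runners' side play; that is not measured and must be felt for or seen.
- tray (a joint): How far the ash tray is out along the grill's -x, m: 0 shut, 0.100 at its rigid stop; starts 0 to 20 mm out. Drags with about 4 N, shifts sideways at about 3 N, stays where left. Its tongue: 5 mm thick, top 60 mm up, 60 mm wide, 50 mm long; slot 22 mm long (x), 14 mm wide (y), centre 24 mm from the tongue's end; free below down to 20 mm.
- shaker: Green glass shaker with steel screw lid, 56 mm diameter, 155 mm tall; origin at the centre of its foot. Bystander.
- cup: Stainless basting cup, 72 mm across, 70 mm tall; origin at the centre of its foot. Bystander.
- bucket: Small steel ash bucket with its lid shut, 92 mm across, 90 mm tall; origin at the centre of its foot. Bystander.
Things that resemble listed ones, but are neither listed nor needed, are in the scene too. Several things have the shape of the hook; the one meant has the colours described above.

How it is judged:
By the outcome, as a careful person would: the job done as asked, in the order asked, and still so for the second after the job is handed in, with the robot touching nothing.
It also fails if it takes over 72 s, if anything falls off the work surface, if the arm or the gripper's body presses on something with over 40 N, if the wrist force passes 120 N, or if a joint passes its speed limit or range.

ROBOT

A 6-joint arm with a two-finger parallel gripper is mounted at the origin on the work surface. World frame = base frame: x ahead of the robot, y to its left, z up, the work surface at z = 0. Lengths are in mm, angles in degrees, forces in N, time in s.
With the tool pointing down it reaches from about 275 to 750 mm from the base axis. Payload 10.2 kg.
Tool frame: the origin (TCP) lies midway between the tips of the shut fingers; the grasp point (between the pads) lies 19 mm behind it; z points along the fingers, y is the line along which they close (so a half turn about z gives the same grasp; the last joint's range is limited). The gripper opens to 85 mm and grips with 20 to 120 N. Pads are 22 mm wide; open, the fingers measure 114 mm over their backs; the gripper's body (76 mm by 85 mm) begins 54 mm behind the grasp point. The pads swing forward as they close: fully open they stand 13 mm farther back than shut.
Start: joints at [-82.242, 17.928, 85.812, -0, 76.261, -12.8], TCP at [184.342, -491.578, 231.294] pointing down, gripper open.
Joint ranges: [-168.41, 168.41], [-55.51, 124.54], [10.69, 146.95], [-70.63, 250.63], [1, 178], [-165.06, 165.06]. Speed limits (degrees/s): [136.94, 136.94, 172.46, 180, 180, 180].

INTERFACE

Orientations are given as a 3x3 rotation matrix whose columns are the frame's x, y, z axes.
In Python, from workcell import * gives the robot as it stands.
- The arm moves only by the tool apply_moves, never from a script. Its arguments are lists of equal length, an entry for each row: "travel": the shift along the world's x, y, z in m, a list of three; "twist": the turn, a rotation vector about the world's x, y, z in degrees, a list of three. A call has 1 to 20 rows; each row shifts and turns the commanded pose from where the row before left it; what a row does not reach is not made up. A row lasts 1/10 s, in which the tool goes at most 50 mm and 8.59 degrees, less where a joint would pass 70% of its speed; a pose out of reach is approached as far as the arm can. A call is refused whole if a number of a shift passes 0.05 or a number of a turn 8.59, either way. A call with a gripper value outside its range is refused whole. "hand" is the finger opening in m, from 0 to 0.0854, set as the call begins (left out, the last holds). The fingers move at their own pace and stop on an object; "force" is the grip in N (left out, the last holds). Time passes only in rows, so rows that do not move let the fingers close. It gives the time, the measured TCP pose, the force, the opening and the grip force at its end, in the units of the state.
- sense(): the state, without advancing time (a new reading comes with each control period).
- read_camera(name): name is "side" or "top"; returns a dict with "img" (480x640x3 uint8, blue, green, red), "fx", "fy", "cx", "cy" (pixels), "D" ([k1, k2, p1, p2, k3] as OpenCV has them; the pictures are not rectified), "R" (3x3) and "t" (3): a world point X has camera coordinates R X + t. Camera axes: x right, y down, z forward; pixel columns grow to the right and rows downward; lengths in mm; the calibration is good to about 2 mm. A picture is of the moment at which its call begins. There is no depth.
- finish_job(): hands the job in; it is judged then, once.
The state is a dict: "time_s": time; "qpos": joint angles; "qvel": joint speeds; "tau": joint torques, N m; "eef_pos": TCP position; "eef_rot": TCP orientation; "ft_force": force on the tool from outside, world axes, zero at the start; "wrist_torque": the same for the moment, N m; "opening": finger opening in mm; "grasp_force": force on a finger pad.
Only numpy, scipy, OpenCV 4.12 (cv2) and the standard library are available. Lean on these libraries where they do the work, as an engineer would, in place of code of your own. Each camera call takes 0.05 s, during which the arm holds its last target. There are 200 camera calls.

## Working session

There is one attempt and no reset: what is moved stays moved. The work goes in short steps, Python scripts to look and compute and a tool call to move; the robot and the scene stay as the last step left them, time stands still between calls to the robot, and variables do not carry over. Pictures are saved under pics/ and viewed, at most 10 in all, crops included, and the job is handed in when it is done.

Besides the shell and the picture viewer there is one more tool, called as name(argument=value, ...) on one line, values as JSON. apply_moves: Moves the arm, as the interface text tells. Its arguments: {"type":"object","properties":{"travel":{"type":"array","items":{"type":"array","items":{"type":"number"}}},"twist":{"type":"array","items":{"type":"array","items":{"type":"number"}}},"hand":{"type":"number"},"force":{"type":"number"}},"required":["travel","twist"]}

```bash
mkdir -p pics; cat > h.py <<'E'
from workcell import *
import numpy as np, cv2
def K(c): return np.array([[c['fx'],0,c['cx']],[0,c['fy'],c['cy']],[0,0,1.]])
def ray(c,uv):
    p=cv2.undistortPoints(np.array([[uv]],float),K(c),np.array(c['D'],float))[0,0]
    R=np.array(c['R']);t=np.array(c['t']).ravel()
    return -R.T@t, R.T@np.array([p[0],p[1],1])
def atz(c,uv,z):
    o,d=ray(c,uv); return o+d*(z-o[2])/d[2]
def proj(c,X):
    X=np.array(X,float).reshape(-1,3)
    return cv2.projectPoints(X,cv2.Rodrigues(np.array(c['R'],float))[0],np.array(c['t'],float),K(c),np.array(c['D'],float))[0][:,0]
def st():
    s=sense(); print(s['time_s'],np.round(s['eef_pos'],1),np.round(s['ft_force'],1),s['opening'],s['grasp_force']); return s
E
python3 - <<'E'
from h import *
for n in('side','top'):
    c=read_camera(n); cv2.imwrite(f'pics/{n}0.png',c['img']); print(n,{k:np.round(c[k],3).tolist() for k in c if k!='img'}, -np.array(c['R']).T@np.array(c['t']).ravel())
s=st();print(np.round(s['eef_rot'],3))
E
```

```text
side {'fx': 540.897, 'fy': 540.897, 'cx': 325.598, 'cy': 242.696, 'D': [-0.145, 0.0, 0.0, 0.0, 0.0], 'R': [[-0.941, -0.34, 0.001], [-0.26, 0.718, -0.645], [0.219, -0.607, -0.764]], 't': [500.675, 227.065, 1088.156]} [292.1393539  667.86338586 977.20554618]
top {'fx': 437.028, 'fy': 437.028, 'cx': 317.791, 'cy': 244.077, 'D': [-0.031, 0.0, 0.0, 0.0, 0.0], 'R': [[0.006, -1.0, 0.009], [-0.993, -0.007, -0.118], [0.118, -0.008, -0.993]], 't': [-47.838, 523.84, 983.285]} [ 404.56787867  -36.63131485 1038.52290211]
0.1 [ 184.3 -491.4  230.8] [-0.1 -0.1 -0.1] 85.54895409338262 0.0
[[ 0.936  0.351 -0.   ]
 [ 0.351 -0.936  0.001]
 [ 0.    -0.001 -1.   ]]
```

View pics/top0.png

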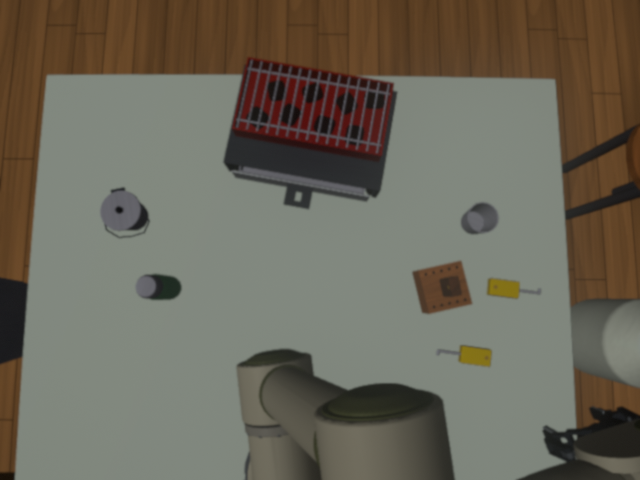

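View pics/side0.png

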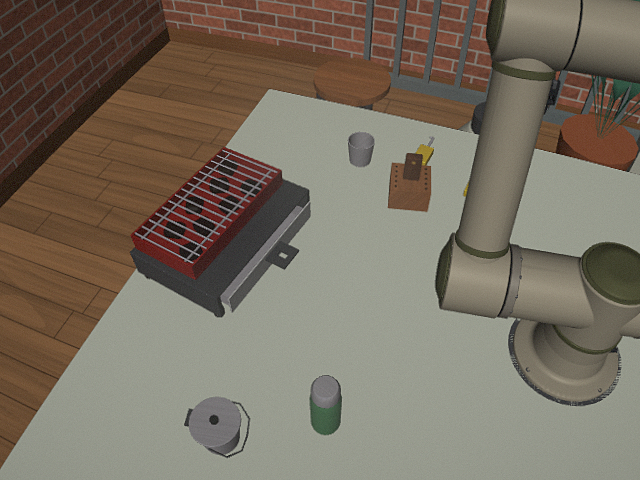

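Top view: the dark-handled hook stands in the block at about (450,287). Two yellow-handled look-alikes lie at (505,289) and (475,356), and their colour rules them out. The tongue slot is at about (298,196). I'll enlarge to confirm.

```bash
python3 - <<'E'
from h import *
t=cv2.imread('pics/top0.png');s=cv2.imread('pics/side0.png')
def cr(i,u,v,w,h): return cv2.resize(i[v:v+h,u:u+w],(400,300),interpolation=cv2.INTER_CUBIC)
m=np.vstack([np.hstack([cr(t,405,250,80,60*1),cr(t,220,150,160,120)[:, :]]),np.hstack([cr(s,370,145,80,60+0),cr(s,210,190,120,90)])])
cv2.imwrite('pics/m.png',m)
E
```

```text
(no output)
```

View pics/m.png

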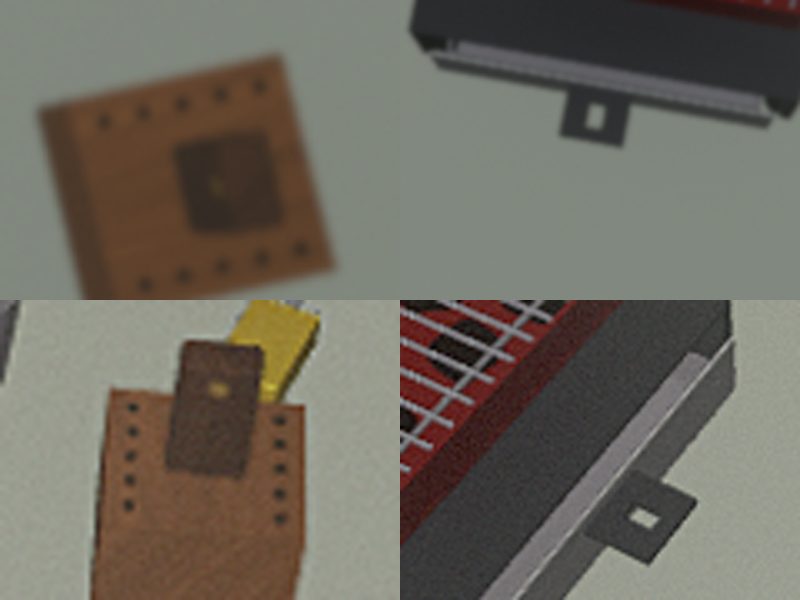

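The crop confirms it: the dark wooden handle with the brass stud stands in the block, and both look-alikes are yellow and lying down. The slot centre is at top (298,196) and side (283,255).

```bash
python3 - <<'E'
from h import *
t=read_camera('top');s=read_camera('side')
b=lambda u,v:(405+u/5,250+v/5)
g=lambda u,v:(220+(u-400)/2.5,150+v/2.5)
sb=lambda u,v:(370+u/5,145+(v-300)/5)
sg=lambda u,v:(210+(u-400)*.3,190+(v-300)*.3)
P=lambda n,x:print(n,np.round(x,1))
for q in [(78,98),(283,57),(335,268)]: P('blk',atz(t,b(*q),65))
for q in [(112,388),(305,405)]: P('blk side far',atz(s,sb(*q),65))
for q in [(225,135),(268,131),(282,225),(240,232)]: P('hndl top',atz(t,b(*q),135))
for q in [(182,341),(265,347)]: P('hndl side far',atz(s,sb(*q),135))
P('slot top',atz(t,g(595,115),60));P('slot side',atz(s,sg(644,517),60))
for q in [(435,60),(770,124)]: P('tray front',atz(t,g(*q),80))
for q in [(560,137),(623,147)]: P('tongue end',atz(t,g(*q),60))
for q in [(697,500),(650,563)]: P('tongue end side',atz(s,sg(*q),60))
for q in [(225,163),(378,195)]: P('base',atz(t,q,86))
for q in [(248,58),(393,83)]: P('pan back',atz(t,q,130))
for q in [(235,153),(379,158)]: pass
E
```

```text
blk [ 464.1 -274.6   65. ]
blk [ 483.  -367.7   65. ]
blk [ 389.  -388.1   65. ]
blk side far [ 484.1 -365.7   65. ]
blk side far [ 388.5 -387.7   65. ]
hndl top [ 444.8 -318.6  135. ]
hndl top [ 446.5 -336.6  135. ]
hndl top [ 407.7 -341.3  135. ]
hndl top [ 404.8 -323.7  135. ]
hndl side far [ 446.7 -331.   135. ]
hndl side far [ 408.1 -340.8  135. ]
slot top [631.    1.4  60. ]
slot side [629.4   3.4  60. ]
tray front [676.  145.3  80. ]
tray front [ 619.4 -156.2   80. ]
tongue end [610.3  33.1  60. ]
tongue end [601.4 -24.4  60. ]
tongue end side [602.1 -21.8  60. ]
tongue end side [611.2  37.   60. ]
base [699.6 165.2  86. ]
base [ 628.7 -177.8   86. ]
pan back [926.8 113.2 130. ]
pan back [ 871.1 -207.7  130. ]
```

apply_moves(travel=[[0.03,0.02,0],[0.03,0.02,0],[0.03,0.02,0],[0.03,0.02,0],[0.03,0.02,0],[0.03,0.02,0],[0.03,0.02,0],[0.032,0.02,0],[0,0,-0.03],[0,0,-0.03],[0,0,0]], twist=[[0,0,-1],[0,0,-1],[0,0,-1],[0,0,-1],[0,0,-1],[0,0,-1],[0,0,-1],[0,0,-0.5],[0,0,0],[0,0,0],[0,0,0]], hand=0.06)

```text
time_s: 1.3
eef_pos: [425.3, -329.9, 167.8]
eef_rot: [[0.974, 0.226, -0.005], [0.226, -0.974, 0.006], [-0.003, -0.007, -1.0]]
ft_force: [-0.1, 0.4, 0.6]
opening: 60.1
grasp_force: 0.0
```

```bash
python3 - <<'E'
from h import *
s=st();print(np.round(s['eef_rot'],3))
t=read_camera('top');a=read_camera('side')
i=np.hstack([cv2.resize(x['img'][v:v+90,u:u+60],(400,600),interpolation=cv2.INTER_CUBIC) for x,u,v in((t,420,235),(a,375,130))])
cv2.imwrite('pics/g.png',i)
E
```

```text
1.3 [ 425.3 -329.9  167.8] [-0.1  0.4  0.6] 60.12483518207909 0.0
[[ 0.974  0.226 -0.005]
 [ 0.226 -0.974  0.006]
 [-0.003 -0.007 -1.   ]]
```

View pics/g.png

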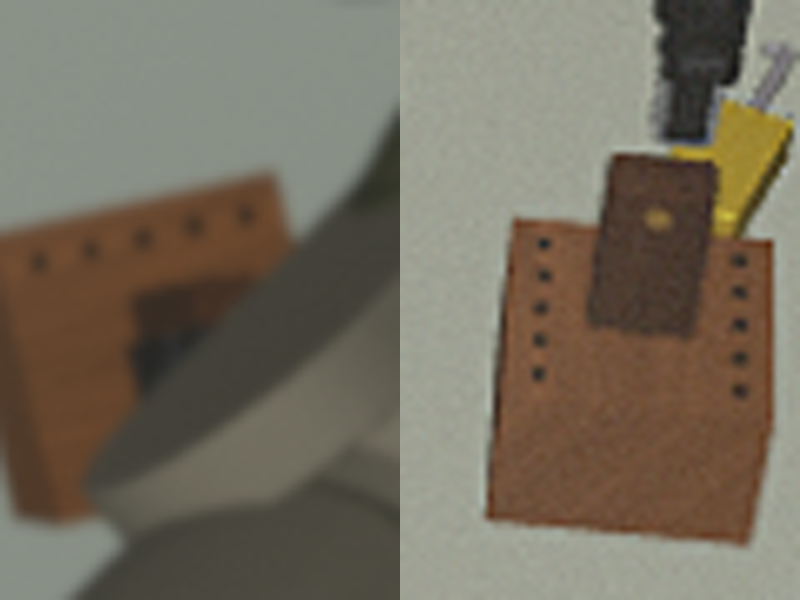

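The side view shows the near finger above the handle. I'll check its projection numerically before descending.

```bash
python3 - <<'E'
from h import *
a=read_camera('side');s=sense();p=np.array(s['eef_pos']);R=np.array(s['eef_rot'])
for d in (0,37,-37): 
  q=proj(a,p+R[:,1]*d-R[:,2]*5)[0]; print(d,q,(q-[375,130])*6.67+[400,0])
c=np.array([426.5,-331,135]);x=np.array([.974,.225,0]);y=np.array([-.225,.974,0])
for e in(20,-20):
  for f in (11,-11):
    q=proj(a,c+x*e+y*f)[0];print(e,f,(q-[375,130])*6.67+[400,0])
print((proj(a,c-[0,0,70]+x*20+y*11)[0]-[375,130])*6.67+[400,0],(proj(a,c-[0,0,70]-x*20+y*11)[0]-[375,130])*6.67+[400,0])
E
```

```text
0 [416.86143751 140.80580597] [679.21578822  72.07472581]
37 [416.91484639 130.98059719] [679.57202545   6.54058325]
-37 [416.79590288 151.04387975] [678.77867223 140.3626779 ]
20 11 [607.65843048 182.87647217]
20 -11 [608.78182327 143.04332675]
-20 11 [719.97162867 192.64921069]
-20 -11 [719.80705114 152.66208543]
[586.80263073 326.95661796] [694.79352898 336.47485815]
```

apply_moves(travel=[[0.001,-0.001,-0.03],[0,0,-0.03],[0,0,-0.023],[0,0,0]], twist=[[0,0,0],[0,0,0],[0,0,0],[0,0,0]])

```text
time_s: 1.85
eef_pos: [426.8, -332.3, 87.3]
eef_rot: [[0.974, 0.225, -0.002], [0.225, -0.974, 0.002], [-0.001, -0.002, -1.0]]
ft_force: [-0.7, 0.1, -0.6]
opening: 60.3
grasp_force: 0.0
```

apply_moves(travel=[[0,0,0],[0,0,0],[0,0,0],[0,0,0],[0,0,0],[0,0,0]], twist=[[0,0,0],[0,0,0],[0,0,0],[0,0,0],[0,0,0],[0,0,0]], hand=0.0, force=60)

```text
time_s: 2.45
eef_pos: [427.8, -333.0, 90.0]
eef_rot: [[0.974, 0.226, 0.002], [0.226, -0.974, -0.002], [0.001, 0.002, -1.0]]
ft_force: [-1.5, 2.5, 6.1]
opening: 21.3
grasp_force: 58.1
```

apply_moves(travel=[[0,0,0.012],[0,0,0.03],[0,0,0.03],[0,0,0.03],[0,0,0.03],[0,0,0],[0,0,0]], twist=[[0,0,0],[0,0,0],[0,0,0],[0,0,0],[0,0,0],[0,0,0],[0,0,0]])

```text
time_s: 3.15
eef_pos: [427.4, -332.6, 221.2]
eef_rot: [[0.974, 0.226, 0.001], [0.226, -0.974, -0.001], [0.001, 0.001, -1.0]]
ft_force: [0.3, -1.0, -1.4]
opening: 21.1
grasp_force: 58.5
```

```bash
python3 - <<'E'
from h import *
s=st()
t=read_camera('top');a=read_camera('side')
i=np.hstack([cv2.resize(x['img'][v:v+90,u:u+60],(400,600),interpolation=cv2.INTER_CUBIC) for x,u,v in((t,420,235),(a,385,75))])
cv2.imwrite('pics/g2.png',i)
E
```

```text
3.15 [ 427.4 -332.6  221.2] [ 0.3 -1.  -1.4] 21.06470915221345 58.48697483539581
```

View pics/g2.png

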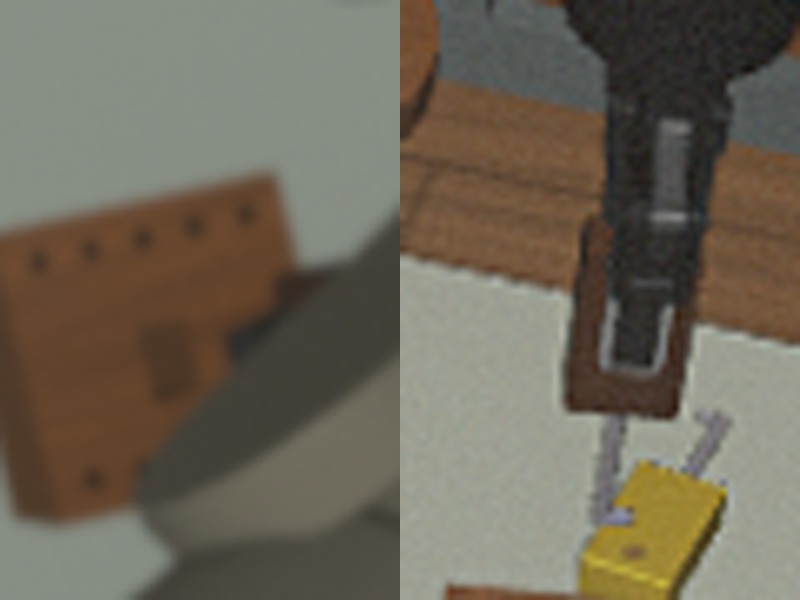

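The hook is held and its toe points right in the side view (tip at about (420,152)), which is world −x, so it isn't flipped. Next I'll check how the hook sits in the grip.

```bash
python3 - <<'E'
from h import *
a=read_camera('side');s=sense();p=np.array(s['eef_pos'])
x=np.array([.974,.226,0]);y=np.array([-.226,.974,0])
f=lambda X:np.round((proj(a,X)[0]-[385,75])*6.67+[400,0])
for h in(22,25,28):
  o=p-[0,0,h]
  print(h,'bot',f(o+x*20+y*11),f(o-x*20+y*11),'toe',f(o-x*11.5+[0,0,-51.5]),'elbow',f(o+x*3.5+[0,0,-55]),'top',f(o+x*20+y*11+[0,0,70]))
E
```

```text
22 bot [560. 409.] [677. 419.] toe [633. 511.] elbow [589. 515.] top [584. 242.]
25 bot [559. 416.] [675. 426.] toe [632. 518.] elbow [588. 522.] top [583. 249.]
28 bot [558. 423.] [674. 433.] toe [631. 524.] elbow [587. 528.] top [582. 257.]
```

apply_moves(travel=[[0.0207,0.0335,0],[0.0207,0.0335,0],[0.0207,0.0335,0],[0.0207,0.0335,0],[0.0207,0.0335,0],[0.0207,0.0335,0],[0.0207,0.0335,0],[0.0207,0.0335,0],[0.0207,0.0335,0],[0.0207,0.0335,0],[0,0,-0.03],[0,0,-0.03],[0,0,-0.006],[0,0,0],[0,0,0],[0,0,0]], twist=[[0,0,-2.3],[0,0,-2.3],[0,0,-2.3],[0,0,-2.3],[0,0,-2.3],[0,0,-2.3],[0,0,-2.3],[0,0,-2.3],[0,0,-2.3],[0,0,-2.3],[0,0,0],[0,0,0],[0,0,0],[0,0,0],[0,0,0],[0,0,0]])

```text
time_s: 4.9
eef_pos: [634.9, 2.1, 156.0]
eef_rot: [[0.985, -0.173, 0.003], [-0.173, -0.985, -0.0], [0.003, -0.0, -1.0]]
ft_force: [-0.2, -0.7, -1.2]
opening: 21.3
grasp_force: 58.6
```

```bash
python3 - <<'E'
from h import *
s=st();print(np.round(s['eef_rot'],3))
t=read_camera('top');a=read_camera('side');p=np.array(s['eef_pos'])
R=np.array(s['eef_rot']);x=R[:,0]
o=p+R[:,2]*24;toe=o-x*11.5+R[:,2]*51.5
print('toe',toe,proj(t,toe),proj(a,toe), 'slot?',proj(a,[630,2.4,60]))
i=np.hstack([cv2.resize(q['img'][v:v+90,u:u+60],(400,600),interpolation=cv2.INTER_CUBIC) for q,u,v in((t,270,150),(a,250,200))])
cv2.imwrite('pics/g3.png',i)
E
```

```text
4.9 [634.9   2.1 156. ] [-0.2 -0.7 -1.2] 21.293952283995985 58.6311274766922
[[ 0.985 -0.173  0.003]
 [-0.173 -0.985 -0.   ]
 [ 0.003 -0.    -1.   ]]
toe [623.80486776   4.07314463  80.42955523] [[296.43956756 197.07538331]] [[284.93142821 250.06467883]] slot? [[283.13604089 254.70745034]]
```

View pics/g3.png

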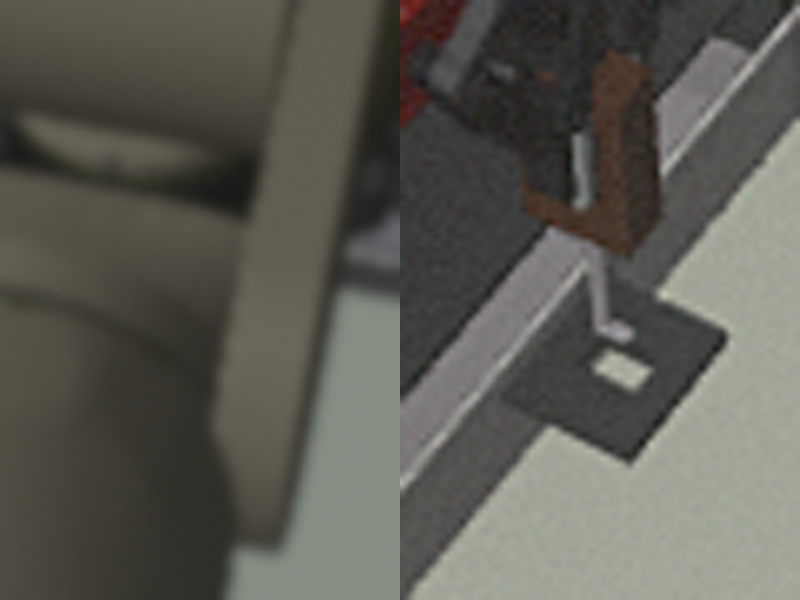

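apply_moves(travel=[[-0.0005,-0.0005,-0.007],[0,0,-0.007],[0,0,-0.005],[0,0,-0.005],[0,0,0],[0,0,0]], twist=[[0,0,0],[0,0,0],[0,0,0],[0,0,0],[0,0,0],[0,0,0]])

```text
time_s: 5.6
eef_pos: [633.9, 1.9, 130.3]
eef_rot: [[0.985, -0.173, 0.0], [-0.173, -0.985, -0.0], [0.0, 0.0, -1.0]]
ft_force: [-0.6, -0.2, -0.4]
opening: 21.4
grasp_force: 58.6
```

The toe is below the tongue's top with no contact force, so it's in the slot. Going deeper.

apply_moves(travel=[[0,0,-0.006],[0,0,-0.006],[0,0,-0.006],[0,0,0],[0,0,0]], twist=[[0,0,0],[0,0,0],[0,0,0],[0,0,0],[0,0,0]])

```text
time_s: 6.1
eef_pos: [633.8, 2.0, 112.1]
eef_rot: [[0.985, -0.173, -0.0], [-0.173, -0.985, 0.0], [-0.0, -0.0, -1.0]]
ft_force: [-0.7, 0.5, -1.1]
opening: 21.1
grasp_force: 58.6
```

apply_moves(travel=[[-0.005,0.0009,0],[-0.005,0.0009,0],[-0.005,0.0009,0],[-0.005,0.0009,0],[-0.005,0.0009,0],[-0.005,0.0009,0],[-0.005,0.0009,0],[-0.005,0.0009,0]], twist=[[0,0,0],[0,0,0],[0,0,0],[0,0,0],[0,0,0],[0,0,0],[0,0,0],[0,0,0]])

```text
time_s: 6.9
eef_pos: [593.6, 9.2, 112.5]
eef_rot: [[0.985, -0.173, 0.001], [-0.173, -0.985, -0.0], [0.001, 0.0, -1.0]]
ft_force: [5.4, -0.2, -0.9]
opening: 21.3
grasp_force: 58.5
```

apply_moves(travel=[[-0.005,0.0009,0],[-0.005,0.0009,0],[-0.005,0.0009,0],[-0.005,0.0009,0],[-0.005,0.0009,0],[-0.005,0.0009,0],[-0.005,0.0009,0]], twist=[[0,0,0],[0,0,0],[0,0,0],[0,0,0],[0,0,0],[0,0,0],[0,0,0]])

```text
time_s: 7.6
eef_pos: [558.5, 15.5, 112.4]
eef_rot: [[0.985, -0.173, 0.0], [-0.173, -0.985, -0.0], [0.0, 0.0, -1.0]]
ft_force: [4.7, -1.4, -0.4]
opening: 20.9
grasp_force: 58.7
```

apply_moves(travel=[[-0.003,0.0005,0],[-0.003,0.0005,0],[-0.003,0.0005,0],[-0.002,0.0004,0],[0,0,0]], twist=[[0,0,0],[0,0,0],[0,0,0],[0,0,0],[0,0,0]])

```text
time_s: 8.1
eef_pos: [547.5, 17.4, 112.2]
eef_rot: [[0.985, -0.173, -0.001], [-0.173, -0.985, 0.0], [-0.001, -0.0, -1.0]]
ft_force: [3.1, -1.0, 0.0]
opening: 20.8
grasp_force: 58.9
```

apply_moves(travel=[[-0.002,0.0004,0],[-0.002,0.0003,0],[-0.002,0.0004,0],[-0.002,0.0003,0]], twist=[[0,0,0],[0,0,0],[0,0,0],[0,0,0]])

```text
time_s: 8.5
eef_pos: [539.7, 18.8, 112.3]
eef_rot: [[0.985, -0.173, -0.0], [-0.173, -0.985, 0.0], [-0.0, -0.0, -1.0]]
ft_force: [5.0, -0.8, 0.5]
opening: 21.7
grasp_force: 58.8
```

apply_moves(travel=[[-0.002,0.0004,0],[-0.002,0.0003,0],[-0.002,0.0004,0]], twist=[[0,0,0],[0,0,0],[0,0,0]])

```text
time_s: 8.8
eef_pos: [533.9, 19.8, 112.3]
eef_rot: [[0.985, -0.173, 0.001], [-0.173, -0.985, -0.0], [0.001, 0.0, -1.0]]
ft_force: [8.0, -1.6, -1.3]
opening: 21.4
grasp_force: 59.3
```

apply_moves(travel=[[-0.001,0.0002,0],[-0.001,0.0002,0],[0,0,0]], twist=[[0,0,0],[0,0,0],[0,0,0]])

```text
time_s: 9.1
eef_pos: [532.3, 20.1, 112.5]
eef_rot: [[0.985, -0.173, 0.002], [-0.173, -0.985, -0.0], [0.002, 0.0, -1.0]]
ft_force: [6.4, -1.1, -1.9]
opening: 21.3
grasp_force: 59.2
```

apply_moves(travel=[[-0.001,0.0002,0],[-0.001,0.0002,0],[0,0,0]], twist=[[0,0,0],[0,0,0],[0,0,0]])

```text
time_s: 9.4
eef_pos: [530.4, 20.5, 112.5]
eef_rot: [[0.985, -0.173, 0.002], [-0.173, -0.985, -0.0], [0.002, 0.0, -1.0]]
ft_force: [7.9, -2.0, -0.9]
opening: 21.0
grasp_force: 59.2
```

apply_moves(travel=[[-0.001,0.0002,0],[-0.001,0.0002,0],[0,0,0]], twist=[[0,0,0],[0,0,0],[0,0,0]])

```text
time_s: 9.7
eef_pos: [528.5, 20.8, 112.5]
eef_rot: [[0.985, -0.173, 0.002], [-0.173, -0.985, -0.0], [0.002, 0.0, -1.0]]
ft_force: [7.5, -0.7, -1.9]
opening: 21.7
grasp_force: 59.1
```

Force stays near 7.5 N while the arm keeps moving, so I'll check whether the hook is pivoting in the grip.

```bash
python3 - <<'E'
from h import *
s=st()
a=read_camera('side');p=np.array(s['eef_pos'])
R=np.array(s['eef_rot']);x=R[:,0];y=R[:,1]
o=p+R[:,2]*24
f=lambda X:np.round((proj(a,X)[0]-[270,200])*6.67)
print('handle +y bottom',f(o+x*20-y*11),f(o-x*20-y*11),f(o-x*20+y*11),'top',f(o-x*20-y*11-R[:,2]*70),'rod z60',f([o[0],o[1],60]))
i=cv2.resize(a['img'][200:290,270:390],(800,600),interpolation=cv2.INTER_CUBIC)
cv2.imwrite('pics/g4.png',i)
E
```

```text
9.7 [528.5  20.8 112.5] [ 7.5 -0.7 -1.9] 21.68334216235079 59.1031140089035
handle +y bottom [287. 436.] [398. 487.] [433. 438.] top [400. 344.] rod z60 [360. 492.]
```

View pics/g4.png

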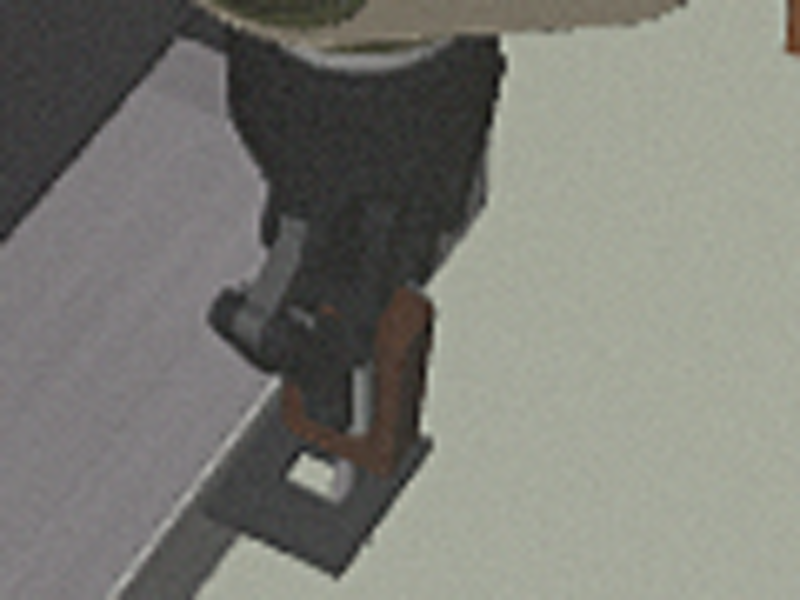

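```bash
python3 - <<'E'
from h import *
a=read_camera('side')
d=np.array([-.985,.176,0])
for q,o in(((338,578),(611.2,37,60)),((432,440),(602.1,-21.8,60))):
  w=atz(a,(270+q[0]/6.67,200+q[1]/6.67),60);print(w,(w-o)@d)
E
```

```text
[523.54740092  54.64255997  60.        ] 89.44290064933811
[513.92306847  -6.68242348  60.        ] 89.51497101959517
```

apply_moves(travel=[[0,0,0],[0,0,0],[0,0,0],[-0.001,0.0002,0],[-0.001,0.0002,0],[0,0,0]], twist=[[0,0,0],[0,0,0],[0,0,0],[0,0,0],[0,0,0],[0,0,0]], force=120)

```text
time_s: 10.4
eef_pos: [527.7, 20.9, 112.7]
eef_rot: [[0.985, -0.173, 0.006], [-0.173, -0.985, -0.001], [0.006, 0.0, -1.0]]
ft_force: [13.2, -2.1, -6.2]
opening: 20.7
grasp_force: 117.5
```

It was pivoting: the tray was already at its stop. With the firmer grip the pull is 13 N, so I'll hold it.

apply_moves(travel=[[0,0,0],[0,0,0],[0,0,0],[0,0,0],[0,0,0],[0,0,0],[0,0,0],[0,0,0]], twist=[[0,0,0],[0,0,0],[0,0,0],[0,0,0],[0,0,0],[0,0,0],[0,0,0],[0,0,0]])

```text
time_s: 11.2
eef_pos: [527.8, 20.9, 112.7]
eef_rot: [[0.985, -0.173, 0.006], [-0.173, -0.985, -0.001], [0.006, 0.0, -1.0]]
ft_force: [13.0, -1.0, -4.5]
opening: 20.9
grasp_force: 117.5
```

apply_moves(travel=[[0.003,-0.0005,0],[0.003,-0.0005,0],[0.003,-0.0005,0],[0.0023,-0.0004,0],[0,0,0],[0,0,0]], twist=[[0,0,0],[0,0,0],[0,0,0],[0,0,0],[0,0,0],[0,0,0]])

```text
time_s: 11.8
eef_pos: [536.9, 19.6, 112.1]
eef_rot: [[0.985, -0.173, -0.001], [-0.173, -0.985, 0.0], [-0.001, -0.0, -1.0]]
ft_force: [0.5, 0.6, -1.4]
opening: 20.5
grasp_force: 117.8
```

```bash
python3 - <<'E'
from h import *
s=st()
a=read_camera('side');p=np.array(s['eef_pos'])
R=np.array(s['eef_rot']);x=R[:,0];y=R[:,1]
o=p+R[:,2]*24
f=lambda X:np.round((proj(a,X)[0]-[270,200])*6.67)
print('handle +y bottom',f(o+x*20-y*11),f(o-x*20-y*11),'rod z60',f([o[0],o[1],60]))
cv2.imwrite('pics/g5.png',cv2.resize(a['img'][200:290,270:390],(800,600),interpolation=cv2.INTER_CUBIC))
E
```

```text
11.8 [536.9  19.6 112.1] [ 0.5  0.6 -1.4] 20.456070192798766 117.76780128479004
handle +y bottom [263. 427.] [374. 477.] rod z60 [337. 482.]
```

View pics/g5.png

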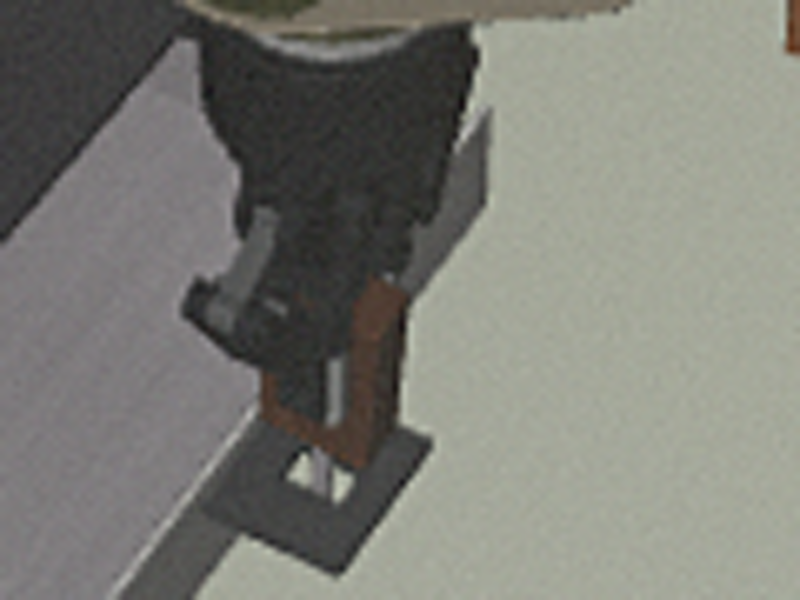

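apply_moves(travel=[[0.002,-0.0003,0],[0,0,0.004],[0,0,0.004],[0,0,0.004],[0,0,0.004],[0,0,0.002],[0,0,0]], twist=[[0,0,0],[0,0,0],[0,0,0],[0,0,0],[0,0,0],[0,0,0],[0,0,0]])

```text
time_s: 12.55
eef_pos: [539.3, 19.2, 130.6]
eef_rot: [[0.985, -0.173, 0.001], [-0.173, -0.985, -0.0], [0.001, 0.0, -1.0]]
ft_force: [-0.0, -0.6, -0.5]
opening: 20.9
grasp_force: 117.8
```

apply_moves(travel=[[0,0,0.004],[0,0,0.004],[0,0,0.004],[0,0,0]], twist=[[0,0,0],[0,0,0],[0,0,0],[0,0,0]])

```text
time_s: 12.95
eef_pos: [539.5, 19.2, 143.0]
eef_rot: [[0.985, -0.173, 0.001], [-0.173, -0.985, -0.0], [0.001, 0.0, -1.0]]
ft_force: [-0.6, 0.1, -1.6]
opening: 20.6
grasp_force: 117.8
```

apply_moves(travel=[[0,0,0.026],[0,0,0.026],[0,0,0.026],[-0.0112,-0.0352,0],[-0.0112,-0.0352,0],[-0.0112,-0.0352,0],[-0.0112,-0.0352,0],[-0.0112,-0.0352,0],[-0.0112,-0.0352,0],[-0.0112,-0.0352,0],[-0.0112,-0.0352,0],[-0.0112,-0.0352,0],[-0.0112,-0.0352,0],[0,0,0],[0,0,0],[0,0,0]], twist=[[0,0,0],[0,0,0],[0,0,0],[0,0,2.31],[0,0,2.31],[0,0,2.31],[0,0,2.31],[0,0,2.31],[0,0,2.31],[0,0,2.31],[0,0,2.31],[0,0,2.31],[0,0,2.31],[-0.9,3.9,0],[0,0,0],[0,0,0]])

```text
time_s: 14.55
eef_pos: [427.5, -332.2, 220.1]
eef_rot: [[0.971, 0.228, -0.067], [0.228, -0.974, -0.015], [-0.068, -0.001, -0.998]]
ft_force: [-0.1, 0.3, -0.7]
opening: 21.0
grasp_force: 117.9
```

```bash
python3 - <<'E'
from h import *
s=st();print(np.round(s['eef_rot'],3))
a=read_camera('side');p=np.array(s['eef_pos'])
x=np.array([.974,.226,0]);y=np.array([-.226,.974,0])
f=lambda X:np.round((proj(a,X)[0]-[385,75])*6.67)
o=p-[0,0,24]
print('bot',f(o+x*20+y*11),f(o-x*20+y*11),'toe',f(o-x*11.5+[0,0,-51.5]),'elbow',f(o+x*3.5+[0,0,-55]),'rodtop',f(o),'rod low',f(o-[0,0,45]))
cv2.imwrite('pics/g6.png',cv2.resize(a['img'][75:165,385:455],(467,600),interpolation=cv2.INTER_CUBIC))
E
```

```text
14.55 [ 427.5 -332.2  220.1] [-0.1  0.3 -0.7] 20.99834378046087 117.88347959518433
[[ 0.971  0.228 -0.067]
 [ 0.228 -0.974 -0.015]
 [-0.068 -0.001 -0.998]]
bot [158. 412.] [275. 422.] toe [231. 514.] elbow [188. 518.] rodtop [217. 397.] rod low [201. 497.]
```

View pics/g6.png

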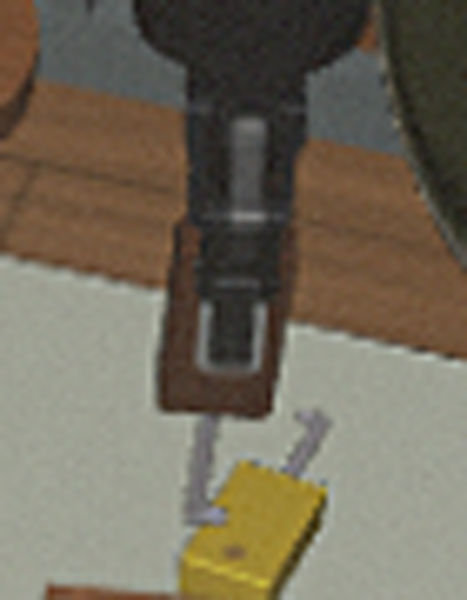

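apply_moves(travel=[[-0.0019,-0.0006,0],[0,0,-0.03],[0,0,-0.03],[0,0,-0.01],[0,0,-0.006],[0,0,-0.006],[0,0,-0.006],[0,0,0]], twist=[[0.34,-1.46,0],[0,0,0],[0,0,0],[0,0,0],[0,0,0],[0,0,0],[0,0,0],[0,0,0]])

```text
time_s: 15.4
eef_pos: [425.2, -333.1, 132.0]
eef_rot: [[0.973, 0.228, -0.043], [0.228, -0.974, -0.009], [-0.044, -0.001, -0.999]]
ft_force: [-0.5, 2.3, -2.9]
opening: 20.9
grasp_force: 117.8
```

apply_moves(travel=[[0,0,-0.008],[0,0,-0.008],[0,0,-0.008],[0,0,0]], twist=[[0,0,0],[0,0,0],[0,0,0],[0,0,0]])

```text
time_s: 15.8
eef_pos: [425.0, -333.2, 107.1]
eef_rot: [[0.973, 0.228, -0.044], [0.228, -0.974, -0.009], [-0.044, -0.001, -0.999]]
ft_force: [-1.1, 3.1, -2.6]
opening: 21.1
grasp_force: 117.7
```

apply_moves(travel=[[0,0,-0.006],[0,0,-0.005],[0,0,-0.003],[0,0,0],[0,0,0]], twist=[[0,0,0],[0,0,0],[0,0,0],[0,0,0],[0,0,0]])

```text
time_s: 16.3
eef_pos: [425.1, -333.2, 94.0]
eef_rot: [[0.973, 0.228, -0.043], [0.227, -0.974, -0.009], [-0.044, -0.001, -0.999]]
ft_force: [-1.3, 4.5, -3.6]
opening: 20.4
grasp_force: 118.1
```

apply_moves(travel=[[0,0.001,-0.002],[0,0,-0.002],[0,0,0],[0,0,0]], twist=[[0,0,0],[0,0,0],[0,0,0],[0,0,0]])

```text
time_s: 16.7
eef_pos: [425.5, -332.8, 90.7]
eef_rot: [[0.973, 0.228, -0.042], [0.227, -0.974, -0.011], [-0.043, 0.001, -0.999]]
ft_force: [0.2, 1.9, 3.5]
opening: 21.3
grasp_force: 118.6
```

apply_moves(travel=[[0,0,-0.001],[0,0,0],[0,0,0]], twist=[[0,0,0],[0,0,0],[0,0,0]], force=20)

```text
time_s: 17.0
eef_pos: [425.6, -332.8, 90.6]
eef_rot: [[0.973, 0.228, -0.041], [0.227, -0.974, -0.011], [-0.043, 0.002, -0.999]]
ft_force: [-1.0, 4.2, 11.3]
opening: 20.6
grasp_force: 120.1
```

apply_moves(travel=[[0,0,0],[0,0,0],[0,0,0],[0,0,0],[0,0,0]], twist=[[0,0,0],[0,0,0],[0,0,0],[0,0,0],[0,0,0]], hand=0.06)

```text
time_s: 17.5
eef_pos: [425.2, -332.4, 89.2]
eef_rot: [[0.973, 0.228, -0.043], [0.227, -0.974, -0.01], [-0.044, -0.0, -0.999]]
ft_force: [0.4, 0.1, 0.3]
opening: 60.1
grasp_force: 0.0
```

apply_moves(travel=[[0,0,0.02],[0,0,0.03],[0,0,0.04],[0,0,0.04],[-0.03,-0.03,0],[-0.03,-0.03,0],[-0.03,-0.03,0],[0,0,0],[0,0,0]], twist=[[0,0,0],[0,0,0],[0,0,0],[0,0,0],[0,0,0],[0,0,0],[0,0,0],[0,0,0],[0,0,0]])

```text
time_s: 18.4
eef_pos: [334.8, -422.7, 219.2]
eef_rot: [[0.973, 0.226, -0.043], [0.226, -0.974, -0.009], [-0.044, -0.0, -0.999]]
ft_force: [-0.1, 0.3, 0.2]
opening: 59.9
grasp_force: 0.0
```

```bash
python3 - <<'E'
from h import *
st()
t=read_camera('top')['img'];a=read_camera('side')['img']
z=lambda i,u,v,w,h,W,H:cv2.resize(i[v:v+h,u:u+w],(W,H),interpolation=cv2.INTER_CUBIC)
cv2.imwrite('pics/end.png',np.vstack([np.hstack([z(t,405,250,80,60,400,300),z(a,370,145,80,60,400,300)]),np.hstack([z(t,0,0,640,480,400,300),z(a,0,0,640,480,400,300)])]))
E
```

```text
18.4 [ 334.8 -422.7  219.2] [-0.1  0.3  0.2] 59.87351260428759 0.0
```

View pics/end.png

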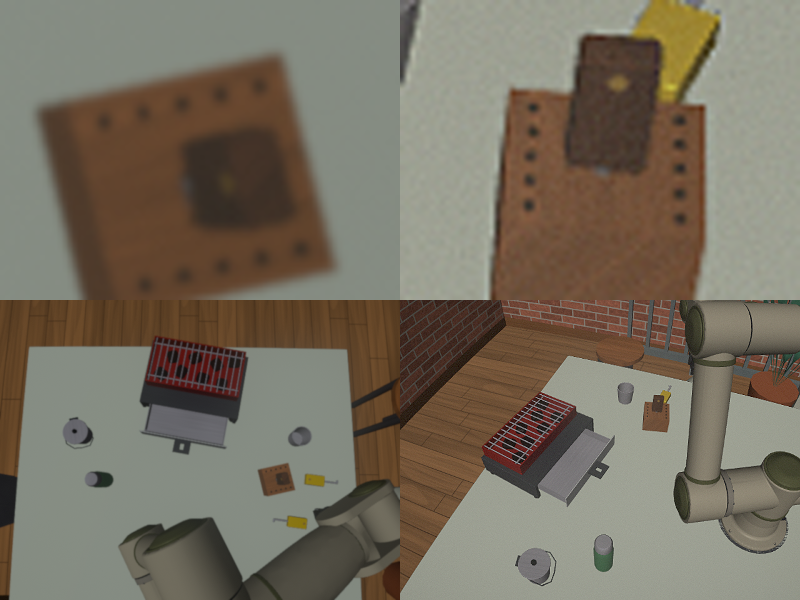

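The tray is out at top (180,448 in the mini view), the bystanders stand where they were, and the hook is in the block. Its handle looks shifted a few mm toward −y, with a glint beside its foot, so I'll measure that against the first pictures.

```bash
python3 - <<'E'
from h import *
def sub(i0,i1,x,y,w,h):
    k=4;a=cv2.resize(cv2.cvtColor(i0,6)[y:y+h,x:x+w],None,fx=k,fy=k,interpolation=2);m=5
    b=cv2.resize(cv2.cvtColor(i1,6)[y-m:y+h+m,x-m:x+w+m],None,fx=k,fy=k,interpolation=2)
    r=cv2.matchTemplate(b,a,5);_,v,_,l=cv2.minMaxLoc(r);return round(v,3),l[0]/k-m,l[1]/k-m
T=read_camera('top');A=read_camera('side');t0=cv2.imread('pics/top0.png');s0=cv2.imread('pics/side0.png')
print('top hndl',sub(t0,T['img'],438,274,25,26),'right/top edge',sub(t0,T['img'],449,274,14,26),'left/bottom edge',sub(t0,T['img'],436,274,10,26))
print('side all',sub(s0,A['img'],400,150,26,32),'dot/top',sub(s0,A['img'],400,150,26,14),'bottom',sub(s0,A['img'],400,171,24,12))
o=np.array([426.5,-331,65.]);x=np.array([.974,.226,0]);y=np.array([-.226,.974,0])
for n,c in(('top',T),('side',A)):
  b=proj(c,o+[0,0,35])[0]
  print(n,'+y1',proj(c,o+y+[0,0,35])[0]-b,'+x1',proj(c,o+x+[0,0,35])[0]-b,'+z1',proj(c,o+[0,0,36])[0]-b)
print(A['img'][174:184,404:418].mean(2).astype(int))
print(T['img'][276:298,436:446].mean(2).astype(int))
E
```

```text
top hndl (0.981, 1.5, -0.75) right/top edge (0.967, 1.5, -0.75) left/bottom edge (0.992, 1.5, -0.5)
side all (0.973, -0.25, -1.0) dot/top (0.978, -0.25, -1.25) bottom (0.953, -0.25, -1.25)
top +y1 [-0.44615607  0.10371206] +x1 [-0.11707017 -0.45496227] +z1 [ 0.14446796 -0.01034678]
side +y1 [-0.00397793  0.27283955] +x1 [-0.41052377 -0.03559809] +z1 [ 0.04897959 -0.30827588]
[[59 61 61 66 61 62 59 57 60 61 63 57 58 57]
 [59 64 59 60 58 60 58 63 56 63 62 57 59 58]
 [60 62 64 53 65 57 57 56 61 62 57 57 59 56]
 [61 59 62 57 53 60 56 65 54 55 57 58 53 54]
 [76 78 71 66 73 78 80 71 58 55 56 63 54 54]
 [85 87 85 84 82 93 95 89 72 68 69 76 66 62]
 [81 89 90 88 87 87 90 85 85 82 87 86 78 76]
 [78 86 86 86 83 79 80 82 83 85 85 88 84 88]
 [82 85 80 89 84 81 82 78 81 83 87 87 85 85]
 [88 82 83 85 87 80 80 81 85 87 84 83 85 82]]
[[72 73 73 74 72 72 72 70 68 68]
 [73 73 73 73 71 70 66 63 61 59]
 [72 72 72 71 69 64 59 54 51 50]
 [71 72 71 69 66 59 53 49 47 46]
 [71 70 69 68 66 56 49 46 46 47]
 [69 70 69 68 66 58 50 46 46 46]
 [69 70 69 69 66 60 52 47 47 46]
 [70 70 70 70 67 61 52 48 46 47]
 [70 71 71 70 66 60 53 48 47 46]
 [71 70 71 69 66 62 57 50 46 45]
 [69 70 69 68 67 66 62 53 46 45]
 [68 68 68 68 67 66 64 54 46 45]
 [68 68 68 67 67 66 62 53 47 45]
 [68 67 67 68 68 67 63 53 47 46]
 [68 69 69 69 69 68 64 55 48 46]
 [69 69 71 70 70 69 65 56 49 46]
 [70 71 71 71 71 70 65 57 50 47]
 [71 71 71 71 71 71 66 57 50 46]
 [71 71 71 70 70 69 66 58 54 49]
 [71 70 70 70 70 69 68 64 61 56]
 [70 70 70 70 70 70 69 69 67 64]
 [71 71 70 71 70 70 70 69 68 68]]
```

The hook is upright and seated, but it stands about 3.7 mm off toward −y inside the slot. I'll nudge it back by closing the fingers loosely around it to 24 mm without gripping.

apply_moves(travel=[[0.0305,0.0305,0],[0.0305,0.0305,0],[0.0305,0.0307,0],[0,0,0],[0,0,-0.04],[0,0,-0.04],[0,0,-0.03],[0,0,-0.02],[0,0,0],[0,0,0]], twist=[[0.56,-2.43,0],[0,0,0],[0,0,0],[0,0,0],[0,0,0],[0,0,0],[0,0,0],[0,0,0],[0,0,0],[0,0,0]])

```text
time_s: 19.6
eef_pos: [427.1, -330.8, 90.0]
eef_rot: [[0.974, 0.228, 0.0], [0.228, -0.974, -0.001], [0.0, 0.001, -1.0]]
ft_force: [0.5, -0.0, 0.7]
opening: 60.1
grasp_force: 0.0
```

apply_moves(travel=[[0,0,0],[0,0,0],[0,0,0],[0,0,0],[0,0,0],[0,0,0]], twist=[[0,0,0],[0,0,0],[0,0,0],[0,0,0],[0,0,0],[0,0,0]], hand=0.024, force=20)

```text
time_s: 20.2
eef_pos: [426.8, -330.8, 89.4]
eef_rot: [[0.974, 0.228, 0.0], [0.228, -0.974, -0.0], [-0.0, 0.0, -1.0]]
ft_force: [0.4, -0.9, 0.5]
opening: 24.0
grasp_force: 0.4
```

```bash
cat > m.py <<'E'
from h import *
def sub(i0,i1,x,y,w,h):
    k=4;a=cv2.resize(cv2.cvtColor(i0,6)[y:y+h,x:x+w],None,fx=k,fy=k,interpolation=2);m=5
    b=cv2.resize(cv2.cvtColor(i1,6)[y-m:y+h+m,x-m:x+w+m],None,fx=k,fy=k,interpolation=2)
    r=cv2.matchTemplate(b,a,5);_,v,_,l=cv2.minMaxLoc(r);return round(v,3),l[0]/k-m,l[1]/k-m
T=read_camera('top');A=read_camera('side');t0=cv2.imread('pics/top0.png');s0=cv2.imread('pics/side0.png')
print('top hndl',sub(t0,T['img'],438,274,25,26))
print('side all',sub(s0,A['img'],400,150,26,32),'dot/top',sub(s0,A['img'],400,150,26,14),'bottom',sub(s0,A['img'],400,171,24,12))
st()
E
python3 m.py
```

```text
top hndl (0.209, -5.0, -2.75)
side all (0.713, -0.25, -0.75) dot/top (0.708, -0.25, -0.5) bottom (0.76, -0.25, -0.5)
20.3 [ 426.8 -330.7   89.3] [ 0.9 -0.4  0.4] 24.165231671290197 0.37774513475596905
```

Nudged back by about half. I'll narrow to 22.5 mm and move 1.5 mm further, then release and check.

apply_moves(travel=[[-0.0003,0.0007,0],[-0.0003,0.0008,0],[0,0,0],[0,0,0],[0,0,0]], twist=[[0,0,0],[0,0,0],[0,0,0],[0,0,0],[0,0,0]])

```text
time_s: 20.8
eef_pos: [426.1, -329.1, 89.2]
eef_rot: [[0.974, 0.228, -0.0], [0.228, -0.974, 0.0], [-0.0, -0.0, -1.0]]
ft_force: [-0.1, 0.4, 0.0]
opening: 24.0
grasp_force: 0.1
```

apply_moves(travel=[[0,0,0],[0,0,0],[0,0,0],[0,0,0],[0,0,0]], twist=[[0,0,0],[0,0,0],[0,0,0],[0,0,0],[0,0,0]], hand=0.06)

```text
time_s: 21.3
eef_pos: [426.1, -329.2, 89.3]
eef_rot: [[0.974, 0.228, -0.0], [0.228, -0.974, -0.0], [-0.0, -0.0, -1.0]]
ft_force: [-0.2, 1.3, -0.1]
opening: 60.4
grasp_force: 0.0
```

apply_moves(travel=[[0,0,0.02],[0,0,0.03],[0,0,0.04],[0,0,0.04],[-0.03,-0.03,0],[-0.03,-0.03,0],[-0.03,-0.03,0],[0,0,0],[0,0,0]], twist=[[0,0,0],[0,0,0],[0,0,0],[0,0,0],[0,0,0],[0,0,0],[0,0,0],[0,0,0],[0,0,0]])

```text
time_s: 22.2
eef_pos: [335.7, -419.5, 219.2]
eef_rot: [[0.974, 0.226, -0.0], [0.226, -0.974, 0.0], [0.0, -0.0, -1.0]]
ft_force: [1.1, -0.1, 0.5]
opening: 60.0
grasp_force: 0.0
```

```bash
python3 m.py
```

```text
top hndl (0.993, 0.75, -0.5)
side all (0.981, -0.25, -0.5) dot/top (0.98, -0.25, -0.5) bottom (0.959, 0.0, -0.5)
22.3 [ 336.7 -418.6  219.3] [-0.2  1.   0.4] 59.85108426928913 0.0
```

The hook is upright, flat and seated within 2 mm of where it started. Handing in.

```bash
python3 -c "
from workcell import *
print(finish_job())"
```

```text
the job is handed in; nothing more can be done
None
```

I drew the ash tray out to its stop, held about 13 N there, and put the hook back upright in its slot within about 2 mm of where it started; the job is handed in at about 22 s, result not shown.

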